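# Change over and close the drill jig

## Robot

A 6-joint arm with a two-finger parallel gripper is mounted at the origin on the work surface. World frame = base frame: x ahead of the robot, y to its left, z up, the work surface at z = 0. Lengths are in m, angles in rad, forces in N, time in s.
With the tool pointing down it reaches from about 0.275 to 0.875 m from the base axis. Payload 12.5 kg.
Tool frame: the origin (TCP) lies at the very end of the fingers, on their centre line; the grasp point (between the pads) lies 19 mm behind it; z points along the fingers, y is the line along which they close (so a half turn about z gives the same grasp; the last joint's range is limited). The gripper opens to 85 mm and grips with 20 to 120 N. Pads are 22 mm wide; open, the fingers measure 114 mm over their backs; the gripper's body (76 mm by 85 mm) begins 54 mm behind the grasp point. The pads swing forward as they close: fully open they stand 13 mm farther back than shut.
Start: joints at [-1.209, 0.351, 1.652, -0, 1.139, -0.085], TCP at [0.238, -0.496, 0.231] pointing down, gripper open.
Joint ranges: [-2.75, 2.75], [-0.79, 2.1], [0.01, 2.65], [-1.57, 4.71], [0.07, 3.14], [-2.87, 2.87]. Speed limits (rad/s): [2.22, 2.22, 2.79, 3.14, 3.14, 3.14].

## Interface

Orientations are given as a 3x3 rotation matrix whose columns are the frame's x, y, z axes.
In Python, from bench import manip gives the robot as it stands. Calls block until the motion is done:
- manip.move_ptp(position, orientation): joint-space move of the TCP to a pose.
- manip.move_l(position, attitude=None, max_speed=0.15): straight line of the TCP; attitude=None keeps the orientation; max_speed is the mean speed in m/s.
- manip.move_j(angles): joint-space move.
- manip.set_gripper(opening, effort=None): opening from 0.0 (shut) to 1.0 (fully open); effort is the grip in N (None keeps the last); returns when the fingers have stopped.
- manip.dwell(seconds).
- manip.inverse_kinematics(position, orientation): joint angles nearest the present ones, or None.
- manip.grab_frame(name): name is "scene" or "top" or "wrist"; returns (picture, depth): 420x560x3 uint8, red, green, blue; 420x560 float32, m along the optical axis (not along the pixel's ray), 0 where there is no reading.
- manip.get_calibration(name): a dict with "camera_matrix" (3x3 intrinsics, pixels), "k1" (the pictures are not rectified: a ray, as slopes to the right and down, at radius r is drawn at 1 + k1 r^2 times it, then the intrinsics apply), "R" (3x3) and "t" (3): a world point X has camera coordinates R X + t. Camera axes: x right, y down, z forward; pixel columns grow to the right and rows downward; lengths in m; the calibration is good to about 2 mm. A picture is of the moment at which its call begins: read the wrist's pose just before it. get_calibration takes no time and is no camera call; for the wrist camera it gives the pose at the moment of the call.
A pose or a line that the arm cannot do raises manip.Unreachable and nothing moves.
- manip.sign_off(): hands the job in; it is judged then, once.
Trained networks look in the newest picture that a camera, given by its name, has taken for a name from the list of things; names that differ only in an ending like _2 or _b are one class to them, and where a whole thing is asked for, a point or a joint stands for the part that bears it (a point fixed in the world has none). Each returns a list of dicts, best first, with "confidence" (0 to 1); they miss things now and then, are a little off and sometimes report something else, mostly with a low value. They report only what shows in the picture. A call takes as long as a camera call. They do not tell look-alikes from the thing itself.
- manip.look_for(camera, name): "at" ([x, y, z] in m, in world coordinates, good to about 4 mm: the middle of the surface that is visible of it).
Readings, each from a call of its own:
- manip.current_time(): time.
- manip.current_qpos(): joint angles.
- manip.current_joint_vel(): joint speeds.
- manip.current_joint_torque(): joint torques, N m.
- manip.current_ee_pos(): TCP position.
- manip.current_tcp_rot(): TCP orientation.
- manip.current_force(): force on the tool from outside, world axes, zero at the start.
- manip.current_ft_torque(): the same for the moment, N m.
- manip.current_grip_width(): opening from 0.0 (shut) to 1.0 (fully open).
- manip.current_grip_force(): force on a finger pad.
Only numpy, scipy, OpenCV 4.12 (cv2) and the standard library are available. Lean on these libraries where they do the work, as an engineer would, in place of code of your own. Each camera call takes 0.05 s, during which the arm holds its last target. There are 200 camera calls.

## Task

Get the drill jig ready for its next batch: put the blue finished bar from the jig onto the sloped red out-rack, lying across both ribs, and lay every bare aluminium blank from the rubber mat flat across the jig's two narrow rails, each centred and square at a yellow-marked station of its own. Only then take the drill plate by its handle and lower it gently and level over the two guide pins until it is fully home, and last swing both red latches fully over its ends. Leave the spray can and the orange box alone.

Things in the scene. Friction and masses are not known exactly. Their poses are not given: they have to be found in the camera images.
- jig: fixed drill jig. Origin: centre of its underside, on the bench. Green base 130 (x) x 360 (y) x 20 mm. Two narrow steel rails along y at x = +-38 mm, 8 mm wide, 200 mm long, tops 38 mm above the bench; outside them low dark stop walls, inner faces at x = +-55 mm, tops 44 mm up. Two guide pins, diagonal: left at (-30, +112) mm, right at (+30, -112) mm. The jig looks the same after a half turn
- pin_left (a point): top of the left (+y) guide pin of the jig, 89.5 mm above the bench. 12 mm diameter, tapered over the last 8.5 mm; it rises from a 20 mm collar whose top, 58.5 mm above the bench, is the seat of the drill plate
- pin_right (a point): the same for the right (-y) guide pin
- latch_left_pivot (a point): fixed pivot of the left latch, at (30, 155) mm in the jig's frame; the point is at the underside of the arm, 71 mm above the bench
- latch_right_pivot (a point): the same for the right latch, at (-30, -155) mm
- station_a (a point): yellow-marked station at y = +60 mm of the jig. The point is on the rail-top level (38 mm up), where the middle of a blank's underside belongs, its length along the jig's x. Stations are 60 mm apart (36 mm between bars: open the gripper only partly), each a 40 mm wide gap between low dark dividers on the rails, tops 44 mm up. Any blank may go to any
- station_b (a point): the same at y = 0, the middle station
- station_c (a point): the same at y = -60 mm
- blank1_center (a point): bare aluminium blank, bar 100 x 24 x 18 mm (length along its x, width along y, thickness along z), 0.12 kg, lying flat; the point is its centre, half-way up. It starts on the 3 mm thick rubber mat in front of the jig; some blanks may be absent
- blank2_center (a point): like blank1
- blank3_center (a point): like blank1
- finished1_center (a point): finished bar, blue with two black drilled holes, bar 100 x 24 x 18 mm (length along its x, width along y, thickness along z), 0.12 kg, lying flat; the point is its centre, half-way up. It starts at station a. Exactly one of finished1 to finished3 is there, the others are absent
- finished2_center (a point): like finished1, but starts at station b
- finished3_center (a point): like finished1, but starts at station c
- rack: fixed sloped out-rack. Origin: centre of its underside, on the bench. Two red ribs at y = +-35 mm, 8 mm wide, running along x; their top edges slope 15 degrees, low towards -x: height 55 mm + 0.268 x, from a lip at x = -40 mm (top 57 mm up) to x = +40 mm. A bar belongs across both ribs, its length along the rack's y, centred in y to 16 mm, flat on the slope
- plate: aluminium drill plate, 90 (x) x 254 (y) x 10 mm, 0.6 kg. Origin: centre of its underside. Two through holes of 14 mm, diagonal like the pins, at (-30, +112) and (+30, -112) mm. Black handle on top 20 (x) x 60 (y) x 45 mm, centred, its top 55 mm above the underside. It fits either way round (half turn). It starts on the stand. Home means its underside is 58.5 mm above the bench, on both collars
- plate_grip (a point): point to grip on the plate's handle: 36 mm above the plate's underside, on its centre line; axes as the plate's
- stand: fixed wooden parking stand of the plate. Origin: centre of its underside. Two cross blocks at y = +-75 mm, 120 (x) x 30 (y) mm, tops 40 mm above the bench, on which the plate lies with the same axes
- latch_left (a joint): angle of the left (+y) clamp latch, a red arm on an upright pivot. 0 = open: nose to the jig's +x, tail with the black post to its -x. Grows to 1.57 (closed) by a quarter turn clockwise seen from above: nose over the seated plate's end, 2 mm above it, tail pointing outward (+y of the jig). Closed means over 1.3. About 1 N moves the post; it stays where left. Starts at 0 to 0.35
- latch_right (a joint): angle of the right (-y) clamp latch, a red arm on an upright pivot. 0 = open: nose to the jig's -x, tail with the black post to its +x. Grows to 1.57 (closed) by a quarter turn clockwise seen from above: nose over the seated plate's end, 2 mm above it, tail pointing outward (-y of the jig). Closed means over 1.3. About 1 N moves the post; it stays where left. Starts at 0 to 0.35
- latch_left_post (a point): upright black grip post on the left latch's tail, 12 mm diameter, 35 mm from the pivot, from 79 to 119 mm above the bench; the point is on its axis, 101 mm up
- latch_right_post (a point): the same on the right latch
- spray_can: bystander: spray can, 52 mm diameter, 160 mm tall; origin: centre of its underside
- bit_box: bystander: orange box, 60 x 100 x 30 mm; origin: centre of its underside
Things that resemble listed ones, but are neither listed nor needed, are in the scene too. What is shaped like the part that bears blank3_center but brown, green or turquoise is not meant.

How it is judged:
On the way, in this order (a step that is already met when the one before it is completed fails the run):
1. the finished bar lies on the sloped out-rack and every blank lies on the rails at a station of its own (x of finished1_center in the frame of rack between -0.04 and 0.035 m and y of finished1_center in the frame of rack between -0.016 and 0.016 m and z of finished1_center in the frame of rack between 0.05 and 0.08 m and angle between finished1_center's own z axis and vertical between 0.17 and 0.35 rad and angle between the x axis of each of finished1_center, finished2_center, finished3_center and the y axis of rack, either way round below 0.25 rad and x of finished2_center in the frame of rack between -0.04 and 0.035 m and y of finished2_center in the frame of rack between -0.016 and 0.016 m and z of finished2_center in the frame of rack between 0.05 and 0.08 m and angle between finished2_center's own z axis and vertical between 0.17 and 0.35 rad and x of finished3_center in the frame of rack between -0.04 and 0.035 m and y of finished3_center in the frame of rack between -0.016 and 0.016 m and z of finished3_center in the frame of rack between 0.05 and 0.08 m and angle between finished3_center's own z axis and vertical between 0.17 and 0.35 rad and (horizontal distance between blank1_center and station_a below 0.01 m or horizontal distance between blank1_center and station_b below 0.01 m or horizontal distance between blank1_center and station_c below 0.01 m) and angle between the x axis of each of blank1_center, blank2_center, blank3_center and the x axis of jig, either way round below 0.12 rad and z of blank1_center in the frame of jig between 0.043 and 0.051 m and (horizontal distance between blank2_center and station_a below 0.01 m or horizontal distance between blank2_center and station_b below 0.01 m or horizontal distance between blank2_center and station_c below 0.01 m) and z of blank2_center in the frame of jig between 0.043 and 0.051 m and (horizontal distance between blank3_center and station_a below 0.01 m or horizontal distance between blank3_center and station_b below 0.01 m or horizontal distance between blank3_center and station_c below 0.01 m) and z of blank3_center in the frame of jig between 0.043 and 0.051 m), for 0.2 s.
2. then the drill plate is fully home on both guide pins (horizontal distance between plate and jig below 0.005 m and z of plate in the frame of jig between 0.055 and 0.0605 m and angle between plate's own z axis and vertical below 0.03 rad and angle between the y axis of plate and the y axis of jig, either way round below 0.05 rad and linear speed of plate below 0.03 m/s), for 0.2 s.
3. then both latches are swung over the plate (value of joint each of latch_left, latch_right above 1.3 rad), for 0.2 s.
At the end, for the whole second after the job is handed in: Finished bar on both rack ribs (centred to 16 mm, flat on the slope); every blank flat on the rails within 10 mm of a station's centre, square to 0.12 rad; plate home on both pins (underside within 2 mm of the collars, level to 0.03 rad), at rest; both latches past 1.3 rad (all of step 1 and all of step 2 and all of step 3); the robot touches nothing.
It fails at once if the plate is dropped or driven hard along the guide pins (over 0.3 m/s) ((horizontal distance between plate and jig below 0.02 m and z of plate in the frame of jig between 0.063 and 0.086 m) and linear speed of plate above 0.3 m/s).
It fails at once if the plate is forced onto the guide pins tilted (over 0.12 rad) ((horizontal distance between plate and jig below 0.02 m and z of plate in the frame of jig between 0.063 and 0.086 m) and angle between plate's own z axis and vertical above 0.12 rad).
It fails at once if the spray can or the orange box is moved more than 30 mm (distance of any of spray_can, bit_box from where it was at the start of the episode above 0.03 m).
Of finished1, finished2, finished3 only 1 to 1 are there at a start; the rules pass over those that are not, and their reading is None.
Of blank1, blank2, blank3 only 2 to 3 are there at a start; the rules pass over those that are not, and their reading is None.
At some moment in a run one of blank1, blank2, blank3, plate may be knocked a few centimetres aside while the robot is not near it.
It also fails if it takes over 210 s, if anything falls off the work surface, if the arm or the gripper's body presses on something with over 40 N, if the wrist force passes 120 N, or if a joint passes its speed limit or range.

## Working session

There is one attempt and no reset: what is moved stays moved. The work goes in short steps, each a Python script; the robot and the scene stay as the last script left them, time stands still between calls to the robot, and variables do not carry over. Pictures are saved under pics/ and viewed, at most 14 in all, crops included, and the job is handed in when it is done.

```bash
ls; mkdir -p pics
python3 - <<'E'
from bench import manip
import cv2
for n in("top","scene"):
    p,d=manip.grab_frame(n); cv2.imwrite(f"pics/{n}0.png",p[:,:,::-1])
    c=manip.get_calibration(n); print(n,c)
    for k in["jig","blank1_center","finished1_center","rack","plate","stand","latch_left","latch_left_post","spray_can","bit_box","plate_grip"]:
        print(k,[(x["at"] if isinstance(x["at"],list) else [round(float(v),3) for v in x["at"]],round(x["confidence"],2)) for x in manip.look_for(n,k)])
print(manip.current_time())
E
```

```text
pics
top {'camera_matrix': array([[468.38574496,   0.        , 275.9619614 ],
       [  0.        , 468.38574496, 208.24454161],
       [  0.        ,   0.        ,   1.        ]]), 'k1': 9.069099024384202e-05, 'R': array([[-0.02028458, -0.9997713 ,  0.00677386],
       [-0.99801528,  0.01984403, -0.05976376],
       [ 0.05961567, -0.0079727 , -0.99818956]]), 't': array([0.01912337, 0.49513692, 1.40856704])}
jig [([0.6471, 0.0198, 0.0209], 0.85)]
blank1_center [([0.4783, -0.16, 0.0181], 0.76)]
finished1_center []
rack [([0.4879, 0.3503, 0.0039], 0.57)]
plate [([0.493, -0.3542, 0.0508], 0.92)]
stand []
latch_left [([0.6802, 0.1635, 0.0794], 0.64)]
latch_left_post [([0.6832, 0.1658, 0.0777], 0.57), ([0.4735, 0.0773, 0.0172], 0.31)]
spray_can [([0.6594, 0.3452, 0.1469], 0.83), ([0.4689, 0.0775, 0.0208], 0.25)]
bit_box [([0.7089, -0.2913, 0.0281], 0.81)]
plate_grip [([0.4961, -0.3544, 0.0483], 0.98)]
scene {'camera_matrix': array([[524.83997463,   0.        , 282.24470663],
       [  0.        , 524.83997463, 205.32653244],
       [  0.        ,   0.        ,   1.        ]]), 'k1': -0.1569620330321722, 'R': array([[ 0.86256384,  0.50562036, -0.0182116 ],
       [ 0.2974553 , -0.53590399, -0.79014382],
       [-0.40927247,  0.67613236, -0.61265086]]), 't': array([-0.44892848, -0.06023553,  1.45566962])}
jig [([0.6512, -0.0166, 0.0235], 0.58)]
blank1_center [([0.4823, -0.1715, 0.018], 0.74)]
finished1_center []
rack [([0.4968, 0.3302, 0.0097], 0.57)]
plate [([0.5147, -0.3674, 0.0481], 0.71)]
stand [([0.5199, -0.4164, 0.0057], 0.59)]
latch_left [([0.6723, 0.1615, 0.0812], 0.64), ([0.6509, -0.0182, 0.0255], 0.43)]
latch_left_post [([0.6766, 0.1638, 0.0744], 0.86)]
spray_can [([0.6727, 0.3332, 0.0959], 0.89), ([0.5191, -0.3733, 0.052], 0.68), ([0.6274, -0.1516, 0.0804], 0.47)]
bit_box [([0.7171, -0.3113, 0.0247], 0.61)]
plate_grip [([0.5198, -0.3731, 0.051], 0.61)]
1.2
```

View pics/top0.png

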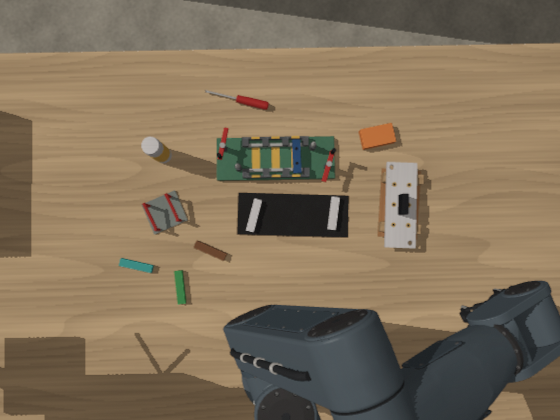

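View pics/scene0.png

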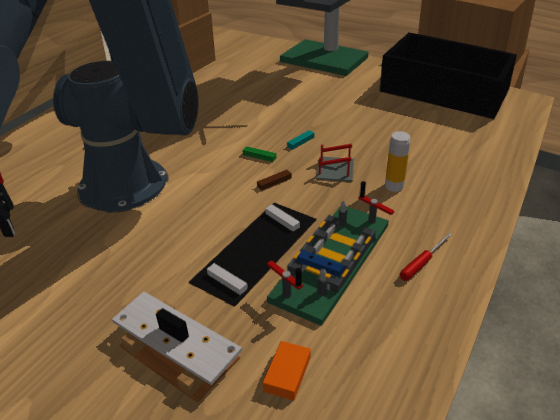

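The picture has two bare blanks, at top px (254,215) and (334,213) on the mat. The look-alikes are brown (210,250), green (181,287) and turquoise (137,265). The blue finished bar is in the jig at (296,157), which is station c or a depending on the jig's half turn. The rack is at (165,212), the plate at (402,205) with its handle at (403,204), and the latches at (223,143) and (329,165). The bystanders are the can (155,148) and the box (378,136). A red screwdriver (250,101) is a distractor.

```bash
cat > h.py <<'E'
from bench import manip
import cv2, numpy as np
def undist(c,uv):
    K=c["camera_matrix"]; 
    return cv2.undistortPoints(np.asarray(uv,float).reshape(-1,1,2),K,np.array([c["k1"],0,0,0,0.])).reshape(-1,2)
def px2w(c,uv,z):
    s=undist(c,uv); d=np.c_[s,np.ones(len(s))]@c["R"]; o=-c["R"].T@c["t"]
    return (o+d*((z-o[2])/d[:,2])[:,None])[:,:2]
def w2px(c,X):
    X=np.atleast_2d(X)@c["R"].T+c["t"]; s=X[:,:2]/X[:,2:]
    s=s*(1+c["k1"]*(s**2).sum(1))[:,None]; K=c["camera_matrix"]
    return s@K[:2,:2].T+K[:2,2]
def blobs(c,mask,z,amin=40):
    """world min-area rectangles of mask blobs: centre, (long,short), yaw of long axis, pixel"""
    n,l,st,ce=cv2.connectedComponentsWithStats(mask.astype(np.uint8)); out=[]
    for i in range(1,n):
        if st[i,4]<amin: continue
        v,u=np.nonzero(l==i); w=px2w(c,np.c_[u,v],z)
        (cx,cy),(a,b),t=cv2.minAreaRect((w*1000).astype(np.float32)); t=np.radians(t)
        if a<b: a,b,t=b,a,t+np.pi/2
        t=(t+np.pi/2)%np.pi-np.pi/2
        out.append((np.round([cx/1000,cy/1000],4),np.round([a,b],1),round(t,3),np.round(ce[i])))
    return out
def hsv(p): return cv2.cvtColor(p,cv2.COLOR_RGB2HSV)
def down(yaw):
    """tool down, closing axis (tool y) along world direction yaw"""
    y=np.array([np.cos(yaw),np.sin(yaw),0]); z=np.array([0,0,-1.])
    return np.c_[np.cross(y,z),y,z]
E
python3 - <<'E'
from h import *
p,d=manip.grab_frame("top"); c=manip.get_calibration("top"); H=hsv(p); h,s,v=[H[...,i].astype(int) for i in range(3)]
box=np.zeros(h.shape,bool)
def reg(x0,y0,x1,y1): m=box.copy(); m[y0:y1,x0:x1]=1; return m
print("green",blobs(c,(h>60)&(h<95)&(s>100)&reg(205,125,350,190),.02))
g=(h>60)&(h<95)&(s>100)&reg(205,125,350,190); vv,uu=np.nonzero(g); w=px2w(c,np.c_[uu,vv],.02); print(cv2.minAreaRect((w*1000).astype(np.float32)))
print("blanks",blobs(c,(s<60)&(v>120)&reg(238,190,350,238),.021))
print("blue",blobs(c,(h>100)&(h<125)&(s>120)&reg(280,135,310,180),.056))
print("plate",blobs(c,(s<70)&(v>110)&reg(380,155,425,255),.05,400))
print("red",blobs(c,((h<8)|(h>172))&(s>150)&reg(205,120,350,190),.08,15))
print("ribs",blobs(c,((h<8)|(h>172))&(s>120)&reg(140,185,195,240),.055,15))
print("yellow",blobs(c,(h>18)&(h<32)&(s>150)&(v>120)&reg(245,135,310,180),.02,15))
q=cv2.resize(p[120:240,205:345],None,fx=4,fy=4,interpolation=cv2.INTER_CUBIC); q2=cv2.resize(p[180:240,135:195],None,fx=4,fy=4)
q=q[:, :]; out=np.zeros((480,800,3),np.uint8); out[:480,:560]=q; out[:240,560:]=q2
cv2.imwrite("pics/crop.png",out[:,:,::-1])
E
```

```text
green []
((628.5667114257812, -69.76930236816406), (0.0, 0.0), 0.0)
blanks [(array([ 0.4774, -0.1635]), array([99. , 26.3]), np.float64(-0.152), array([333., 213.])), (array([0.4768, 0.0776]), array([100.5,  25.4]), np.float64(-0.274), array([253., 215.]))]
blue [(array([ 0.6488, -0.0543]), array([99.4, 23.2]), np.float64(0.01), array([297., 155.]))]
plate [(array([ 0.4979, -0.3608]), array([257.3,  95.4]), np.float64(-0.058), array([400., 205.]))]
red [(array([0.7097, 0.1562]), array([42.3, 12. ]), np.float64(-0.209), array([224., 135.])), (array([0.6567, 0.1685]), array([33. , 12.4]), np.float64(-0.29), array([221., 152.])), (array([ 0.6409, -0.1521]), array([22.4, 12.9]), np.float64(-0.346), array([330., 156.])), (array([ 0.5903, -0.1363]), array([44.6, 13.8]), np.float64(-0.346), array([326., 173.]))]
ribs [(array([0.5029, 0.3144]), array([91.4, 13.5]), np.float64(0.422), array([172., 207.])), (array([0.4761, 0.3778]), array([92.6, 17.4]), np.float64(0.425), array([150., 216.]))]
yellow [(array([0.6512, 0.0699]), array([58.4, 18.3]), np.float64(-0.018), array([255., 157.])), (array([0.6516, 0.009 ]), array([55.3, 18.3]), np.float64(-0.02), array([275., 157.])), (array([0.5945, 0.0709]), array([18.2,  6.1]), np.float64(1.551), array([255., 176.])), (array([0.5948, 0.0086]), array([21.3,  3.1]), np.float64(1.551), array([276., 176.]))]
```

View pics/crop.png

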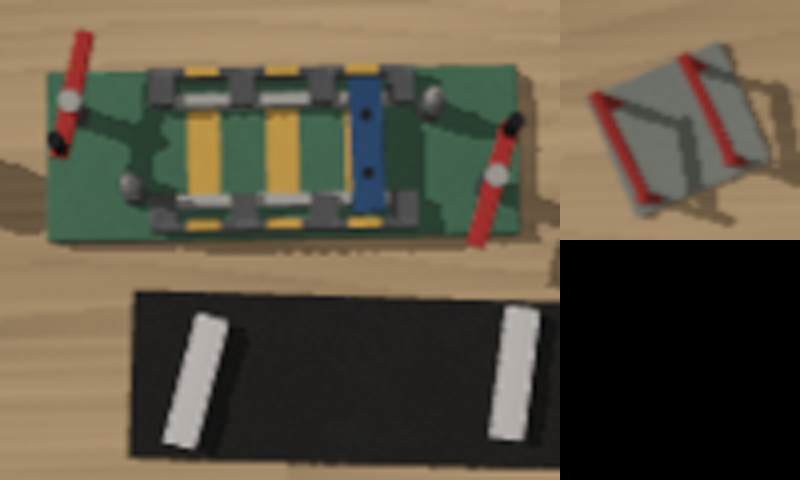

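The crop agrees with the description. It shows the jig with its y axis about along world +y, the bare blanks at crop (195,380) and (515,372), and the blue bar at station c at (367,145). Pin left is at (130,187) and pin right at (432,100). Next I'll take close wrist looks.

Run:
```python
from h import *
def go(p,yaw):
    p=np.array(p)
    for y in (yaw,yaw+np.pi,yaw-np.pi):
        q=manip.inverse_kinematics(p,down(y))
        if q is not None and abs(q[5])<2.5: break
    manip.move_j(q); return q
x=manip.current_ee_pos(); manip.move_l([x[0],x[1],.4],max_speed=.3)
print(np.round(go([.60,0.0,.46],0),2))
c=manip.get_calibration("wrist"); p,d=manip.grab_frame("wrist"); print(c,manip.current_ee_pos())
np.savez("jig.npz",p=p,d=d,**c); a=p
go([.50,.30,.38],0.42)
c=manip.get_calibration("wrist"); p,d=manip.grab_frame("wrist"); np.savez("rack.npz",p=p,d=d,**c)
cv2.imwrite("pics/w1.png",a[:,:,::-1]);cv2.imwrite("pics/w2.png",p[:,:,::-1])
print(manip.current_time())
```

```text
[-0.08  0.33  1.13 -0.    1.68 -0.08]
{'camera_matrix': array([[324.82755694,   0.        , 278.7439748 ],
       [  0.        , 324.82755694, 209.52980319],
       [  0.        ,   0.        ,   1.        ]]), 'k1': 0.024606592615868124, 'R': array([[ 9.99999561e-01, -9.25522289e-04, -1.48745531e-04],
       [-8.32684531e-04, -9.49915523e-01,  3.12505688e-01],
       [-4.30526669e-04, -3.12505427e-01, -9.49915877e-01]]), 't': array([-0.59898497, -0.11146899,  0.59751009])} [ 0.59994879 -0.00082908  0.45990183]
5.5
```

View pics/w1.png

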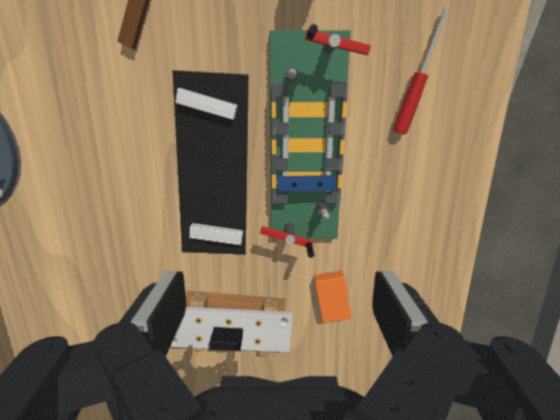

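View pics/w2.png

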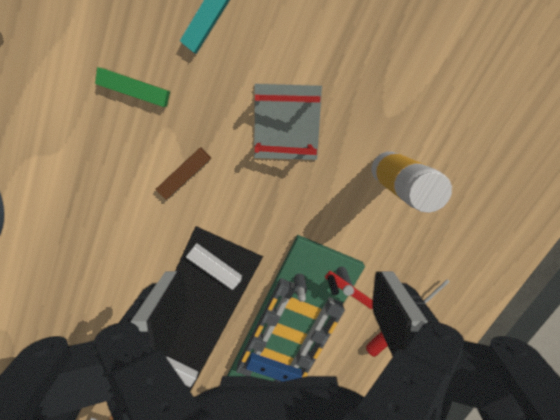

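The wrist view (w1) shows the jig at (308,135), with pins near (291,74) and (323,210), the blue bar at (307,184), and blanks at (207,103) and (216,235). In w2 the rack ribs are at (288,98) and (286,150), and the spray can is at (425,190). Next comes jig geometry and rack slope from colour and depth.

Run:
```python
from h import *
def cloud(c,d,m):
    v,u=np.nonzero(m&(d>0)); z=d[v,u]; s=undist(c,np.c_[u,v]); return (np.c_[s*z[:,None],z]-c["t"])@c["R"]
for f in("jig","rack"):
    c=dict(np.load(f+".npz")); p,d=c["p"],c["d"]; H=hsv(p); h,s,v=[H[...,i].astype(int) for i in range(3)]
    R=np.zeros(h.shape,bool)
    if f=="jig":
        R[25:245,262:355]=1
        g=(h>50)&(h<95)&(s>80)&R; vv,uu=np.nonzero(g); 
        print("green",len(vv),[cv2.minAreaRect((px2w(c,np.c_[uu,vv],.02)*1000).astype(np.float32))])
        print("yellow",blobs(c,(h>15)&(h<32)&(s>150)&(v>120)&R,.0205,15))
        print("blue",blobs(c,(h>100)&(h<125)&(s>120)&R,.056))
        R[:]=0; R[80:250,180:245]=1
        print("blanks",blobs(c,(s<60)&(v>120)&R,.021))
        R[:]=0; R[25:245,262:355]=1
        P=cloud(c,d,R); 
        for nm,(x,y) in dict(pl=(.62,.12),pr=(.68,-.104)).items():
            Q=P[(np.hypot(P[:,0]-x,P[:,1]-y)<.03)&(P[:,2]>.070)]; print(nm,len(Q),Q.mean(0).round(4),Q.max(0).round(4))
    else:
        R[75:165,240:330]=1
        for lo,hi in((75,110),(130,165)):
            m=((h<8)|(h>172))&(s>120)&R; m[:lo]=0; m[hi:]=0
            P=cloud(c,d,m); print(len(P)); A=np.c_[P[:,:2]-P[:,:2].mean(0),np.ones(len(P))]
            print("rib",P.mean(0).round(4), "grad",np.linalg.lstsq(A,P[:,2],rcond=None)[0].round(3)); 
            ax=np.array([np.cos(.424),np.sin(.424)]); t=P[:,:2]@ax; 
            for k in np.array_split(np.argsort(t),6): print(t[k].mean().round(3),P[k].mean(0).round(3))
```

```text
green 7081 [((647.4151611328125, 9.865997314453125), (354.59259033203125, 125.27590942382812), 89.90091705322266)]
yellow [(array([0.5901, 0.0687]), array([21.2,  5.2]), np.float64(1.563), array([273., 109.])), (array([0.6482, 0.0694]), array([63.3, 22.7]), np.float64(-0.002), array([308., 109.])), (array([0.7101, 0.0692]), array([22.9,  6.6]), np.float64(1.521), array([344., 109.])), (array([0.6482, 0.0089]), array([62.4, 20.9]), np.float64(-0.002), array([306., 145.])), (array([0.5897, 0.0063]), array([22.8,  5.3]), np.float64(1.563), array([273., 146.])), (array([0.71  , 0.0061]), array([22.9,  5.3]), np.float64(-1.511), array([341., 146.])), (array([ 0.6485, -0.0413]), array([61.8,  3.7]), np.float64(-0.001), array([305., 173.])), (array([ 0.5893, -0.0562]), array([22.5,  5.5]), np.float64(1.566), array([274., 181.])), (array([ 0.7102, -0.0563]), array([22.6,  5.5]), np.float64(-1.514), array([339., 181.]))]
blue [(array([ 0.6469, -0.0516]), array([98.7, 26.8]), np.float64(0.018), array([307., 183.]))]
blanks [(array([0.4776, 0.0782]), array([96.7, 25.3]), np.float64(-0.275), array([207., 103.])), (array([ 0.4774, -0.1595]), array([100.1,  30.6]), np.float64(-0.157), array([216., 233.]))]
pl 61 [0.6178 0.1209 0.0825] [0.6231 0.1266 0.0894]
pr 51 [ 0.6765 -0.1009  0.0818] [ 0.6827 -0.0961  0.0898]
369
rib [0.4751 0.383  0.0552] grad [ 0.287 -0.14   0.055]
0.554 [0.441 0.369 0.05 ]
0.568 [0.454 0.375 0.048]
0.583 [0.468 0.38  0.052]
0.599 [0.483 0.386 0.057]
0.614 [0.496 0.392 0.061]
0.627 [0.509 0.397 0.064]
401
rib [0.5019 0.3191 0.0526] grad [0.219 0.012 0.053]
0.549 [0.465 0.304 0.043]
0.565 [0.48  0.31  0.048]
0.581 [0.495 0.316 0.052]
0.598 [0.51  0.322 0.056]
0.614 [0.525 0.328 0.06 ]
0.626 [0.536 0.334 0.057]
```

```bash
cat >> h.py <<'E'
JIG=np.array([.649,.0085]); JY=-.006; RACK=np.array([.489,.3495]); RY=.415
def ik(p,R):
    """best of the two equivalent grasps"""
    best=None; q0=np.array(manip.current_qpos())
    for s in(1,-1):
        Q=np.array(R)*[s,s,1]; q=manip.inverse_kinematics(np.array(p),Q)
        if q is not None and abs(q[5])<2.7:
            k=abs(np.array(q)-q0).max()
            if best is None or k<best[0]: best=(k,q,Q)
    return best[1],best[2]
def go(p,R):
    q,Q=ik(p,R); manip.move_j(q); return Q
def line(p,v=.15): manip.move_l(np.array(p),max_speed=v)
def jig(x,y):
    c,s=np.cos(JY),np.sin(JY); return JIG+[c*x-s*y,s*x+c*y]
def look(tag):
    c=manip.get_calibration("wrist"); p,d=manip.grab_frame("wrist"); cv2.imwrite(f"pics/{tag}.png",p[:,:,::-1]); np.savez(tag+".npz",p=p,d=d,**c); return c,p,d
E
python3 - <<'E'
from h import *
b=np.array([.648,-.0525])
manip.set_gripper(.55,40)
go([*b,.16],down(np.pi/2+.01)); line([*b,.08]); line([*b,.040],.06)
manip.set_gripper(0,40); print("grip",manip.current_grip_width(),manip.current_grip_force(),manip.current_ee_pos())
line([*b,.25],.2)
print("held",manip.current_grip_width(),manip.current_force())
cr,sr=np.cos(RY),np.sin(RY); W=np.array([[cr,-sr,0],[sr,cr,0],[0,0,1]])
a=np.radians(15); n=np.array([-np.sin(a),0,np.cos(a)]); t=np.array([np.cos(a),0,np.sin(a)])
R=W@np.c_[np.cross(t,-n),t,-n]
def tcp(h): # bar underside h above slope at rack x=0
    return np.r_[RACK,0]+W@(np.array([0,0,.055])+n*(h+.009)-n*.007)
go(tcp(.16),R); line(tcp(.04),.15); line(tcp(.0015),.04)
print("f",manip.current_force()); manip.set_gripper(.5)
line(tcp(.14),.12)
look("r1"); print(manip.current_time())
E
```

```text
grip 0.27044274744617863 39.95608448982239 [ 0.6483788  -0.05257885  0.04059308]
held 0.2702111975386602 [-0.32607845  0.69514042 -2.07843758]
f [ 0.68260718  0.47562897 -0.97918231]
15.95
```

View pics/r1.png

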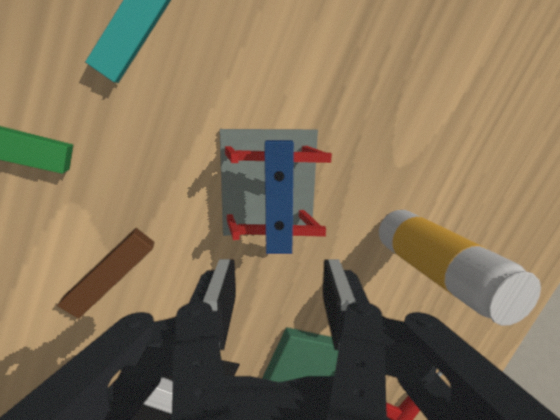

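The blue bar at (279,197) lies across both ribs (rows 155 and 230), about centred. Next are the blanks, each measured again just before it is gripped.

```bash
cat > blanks.py <<'E'
from h import *
def find(tag):
    c,p,d=look(tag); H=hsv(p); s,v=H[...,1].astype(int),H[...,2]
    m=(s<70)&(v>120); out=[]
    for b in blobs(c,m,.021,150):
        if .40<b[0][0]<.56 and -.26<b[0][1]<.18 and 85<b[1][0]<115 and 18<b[1][1]<40: out.append(b)
    return out
def pick_place(b,y,tag):
    (x0,y0),yaw=b[0],b[2]
    manip.set_gripper(.6,40)
    Q=go([x0,y0,.16],down(yaw+np.pi/2)); line([x0,y0,.05]); line([x0,y0,.0065],.06)
    manip.set_gripper(0,40); print(tag,"grip",manip.current_grip_width(),manip.current_ee_pos())
    line([x0,y0,.2],.2); print("held",manip.current_grip_width())
    t=jig(0,y)
    go([*t,.2],down(JY+np.pi/2)); line([*t,.07]); line([*t,.0425],.04); print("f",manip.current_force())
    manip.set_gripper(.5); line([*t,.2],.15)
E
python3 - <<'E'
from blanks import *
go([.50,-.07,.42],down(0)); f=find("m1"); print(f)
b=max(f,key=lambda b:b[0][1])
if b[0][1]>0: pick_place(b,.06,"A")
go([.50,-.07,.42],down(0)); f=find("m2"); print(f,manip.current_time())
if len(f)==1: pick_place(f[0],-.06,"C")
go([.60,0.0,.38],down(0)); look("m3"); print(manip.current_time())
E
```

```text
[(array([0.4749, 0.0783]), array([100.9,  25. ]), np.float64(-0.276), array([263.,  56.])), (array([ 0.4767, -0.1607]), array([100.8,  28.9]), np.float64(-0.156), array([266., 207.]))]
A grip 0.26506857463670036 [0.47516961 0.07835663 0.00697056]
held 0.2663908335988759
f [ 0.56113561  0.53034104 -1.82700123]
[(array([ 0.4766, -0.1607]), array([100.5,  28.8]), np.float64(-0.157), array([266., 206.]))] 27.675
C grip 0.27028352948798173 [ 0.47690989 -0.16083968  0.0070194 ]
held 0.2664741525187123
f [-0.74043192  0.24536057 -0.82883757]
38.1417
```

View pics/m3.png

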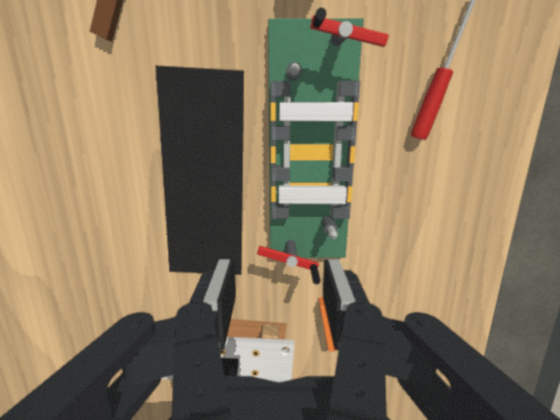

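Both blanks lie across the rails at (316,112) and (312,195), stations a and c. Next I'll check them numerically and image the pins and the plate holes from matched viewpoints.

```bash
cat > match.py <<'E'
from h import *
PL=np.array([.498,-.3605]); PY=-.058
def view(o,yaw,z,tag):
    c,s=np.cos(yaw),np.sin(yaw); off=np.array([-s*-.03,c*-.03])
    manip.move_j(ik([*(o+off),z],down(yaw))[0]); return look(tag)
def crop(c,p,X,n=22,k=9):
    u,v=np.round(w2px(c,X)[0]).astype(int); print("crop centre",u,v)
    return cv2.resize(p[v-n:v+n,u-n:u+n],None,fx=k,fy=k,interpolation=cv2.INTER_CUBIC)
def pt(o,yaw,x,y,z):
    c,s=np.cos(yaw),np.sin(yaw); return np.r_[o+[c*x-s*y,s*x+c*y],z]
E
python3 - <<'E'
from match import *
c,p,d=view(JIG,JY,.3595,"j2")
H=hsv(p); s,v=H[...,1].astype(int),H[...,2]
for b in blobs(c,(s<60)&(v>140),.056,150):
    if .55<b[0][0]<.75 and abs(b[0][1])<.12: print("blank",b, "jig frame mm",(b[0]-JIG)*1000)
h=H[...,0].astype(int); print("yel",[b[0] for b in blobs(c,(h>15)&(h<32)&(s>150)&(v>120),.0205,60) if b[0][0]>.56])
A=[crop(c,p,pt(JIG,JY,x,y,.0895)) for x,y in((-.03,.112),(.03,-.112))]
c,p,d=view(PL,PY,.32,"p2")
H=hsv(p); s,v=H[...,1].astype(int),H[...,2]; print("plate",[b for b in blobs(c,(s<60)&(v>130),.05,2000)])
B=[crop(c,p,pt(PL,PY,x,y,.05)) for x,y in((-.03,.112),(.03,-.112))]
im=np.hstack(A+[]); im=np.vstack([np.hstack(A),np.hstack(B)]); im=cv2.resize(im,(600,600))
for i in range(2):
    for j in range(2): cv2.drawMarker(im,(150+300*i,150+300*j),(255,0,255),cv2.MARKER_CROSS,16,1)
cv2.imwrite("pics/match.png",im[:,:,::-1]); print(manip.current_time())
E
```

```text
blank (array([0.6494, 0.0716]), array([100. ,  28.8]), np.float64(-0.007), array([280.,  93.])) jig frame mm [ 0.4 63.1]
blank (array([0.6122, 0.0107]), array([35.6,  8.8]), np.float64(-1.541), array([252., 141.])) jig frame mm [-36.8   2.2]
blank (array([0.6849, 0.009 ]), array([33.1,  6.8]), np.float64(-1.553), array([306., 142.])) jig frame mm [35.9  0.5]
blank (array([ 0.6484, -0.0457]), array([99.9, 32.9]), np.float64(-0.006), array([280., 183.])) jig frame mm [ -0.6 -54.2]
yel [array([0.7093, 0.0697]), array([0.5865, 0.0693]), array([0.6478, 0.009 ]), array([0.5868, 0.0066]), array([0.7088, 0.0064]), array([ 0.6475, -0.0401]), array([ 0.7079, -0.0567]), array([ 0.5868, -0.0567])]
crop centre 253 45
crop centre 302 229
plate [(array([ 0.4955, -0.36  ]), array([254.9,  90.4]), np.float64(-0.056), array([278., 141.]))]
crop centre 253 47
crop centre 301 229
40.0667
```

View pics/match.png

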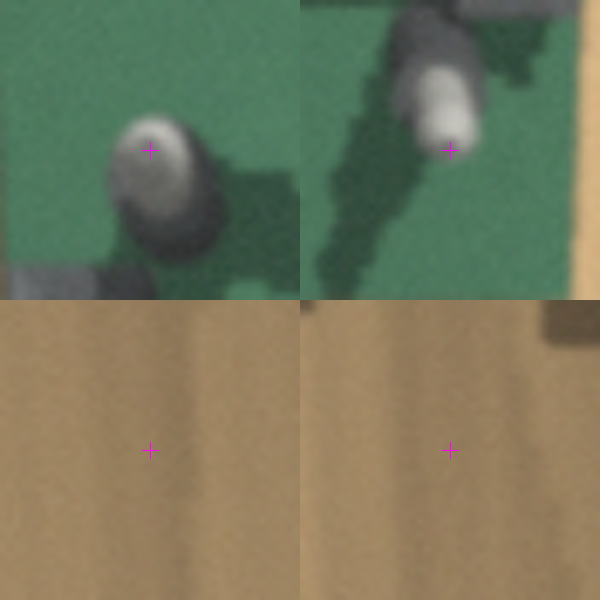

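View pics/p2.png

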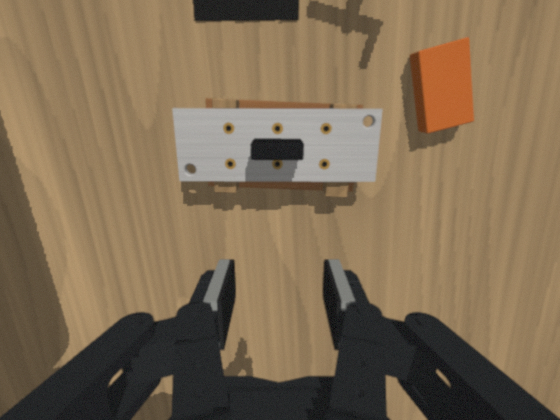

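The plate's long side runs along world x (axis at -0.057), so it needs a quarter turn. Its holes show at (369,121) and (190,168), and the handle at (277,149). The pin tips lie about 1.7 px up from the prediction, so the jig y is about 0.010. Next is the matched view of the plate, turned correctly.

```bash
sed -i 's/^JIG=np.array(\[.649,.0085\])/JIG=np.array([.649,.0100])/' h.py
python3 - <<'E'
from match import *
o=np.array([.4960,-.3600])
for k in(-1,1):
    y=-.057+k*np.pi/2; q=manip.inverse_kinematics(np.array([*o,.32]),down(y)); q2=manip.inverse_kinematics(np.array([*o,.08]),down(y))
    print(k,q is not None and np.round(q,2),q2 is not None)
    if q is not None and abs(q[5])<2.7: break
c,s=np.cos(y),np.sin(y); manip.move_j(manip.inverse_kinematics(np.array([*(o+[s*.03,-c*.03]),.32]),down(y)))
print("yaw",y)
c,p,d=look("p3"); H=hsv(p); s,v=H[...,1].astype(int),H[...,2]; print("plate",[b for b in blobs(c,(s<60)&(v>130),.05,2000)])
print("handle",[b for b in blobs(c,(v<45),.095,100) if np.hypot(*(b[0]-o))<.05])
B=[crop(c,p,pt(o,y,x,yy,.05)) for x,yy in((-.03,.112),(.03,-.112))]
im=cv2.resize(np.hstack(B),(600,300))
for i in range(2): cv2.drawMarker(im,(150+300*i,150),(255,0,255),cv2.MARKER_CROSS,16,1)
cv2.imwrite("pics/match2.png",im[:,:,::-1]); print(manip.current_time())
E
```

```text
-1 [-0.7   0.4   1.36 -0.    1.38  0.92] True
yaw -1.6277963267948965
plate [(array([ 0.4956, -0.3604]), array([254.7,  91.3]), np.float64(-0.06), array([278., 127.]))]
handle [(array([ 0.4975, -0.3605]), array([57.5, 16.1]), np.float64(-0.055), array([280., 148.]))]
crop centre 253 44
crop centre 301 228
41.5167
```

View pics/match2.png

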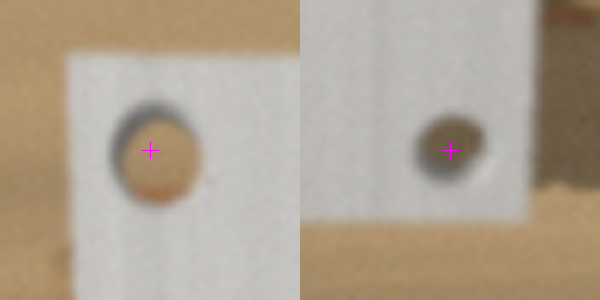

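The holes are at crop (156,154) and (451,148), within 1 px of the prediction. The plate centre is therefore about (0.496, -0.3605), turned -1.630. Next I'll grip it and hover above the pins.

Run:
```python
from match import *
o=np.array([.496,-.3605]); y=-1.630
manip.set_gripper(.6,90)
manip.move_j(manip.inverse_kinematics(np.array([*o,.16]),down(y)))
line([*o,.057],.08); manip.set_gripper(0,90)
print("grip",manip.current_grip_width(),manip.current_grip_force(),manip.current_ee_pos())
line([*o,.09],.05); print("held",manip.current_grip_width(),manip.current_force(),manip.current_ft_torque())
line([*o,.30],.15)
manip.move_j(manip.inverse_kinematics(np.array([*JIG,.30]),down(JY)))
line([*JIG,.16],.12); line([*JIG,.111],.05)
print(manip.current_ee_pos(),manip.current_force(),manip.current_ft_torque())
c,p,d=look("hv"); t,_=manip.grab_frame("scene")
q=crop(c,p,pt(JIG,JY,-.03,.112,.104)),crop(c,p,pt(JIG,JY,.03,-.112,.104))
im=cv2.resize(np.hstack(q),(600,300))
s=w2px(manip.get_calibration("scene"),[*JIG,.09])[0].astype(int); print(s)
im2=cv2.resize(t[s[1]-75:s[1]+75,s[0]-100:s[0]+100],None,fx=2,fy=2,interpolation=cv2.INTER_CUBIC)
o=np.zeros((600,800,3),np.uint8); o[:300,:600]=im; o[300:,:400]=im2; o[300:,400:]=cv2.resize(p,(400,300)); cv2.imwrite("pics/hover.png",o[:,:,::-1]); print(manip.current_time())
```

```text
grip 0.22217778064085406 88.6970579624176 [ 0.49620261 -0.36072821  0.05751801]
held 0.22230713284350387 [ 0.40845598 -0.51272432 -7.25084266] [ 0.01151295 -0.01912302  0.0115986 ]
[0.64925184 0.00997644 0.11142869] [ 0.1466541   0.27175362 -7.61019038] [-0.03203327  0.07438855  0.03582653]
crop centre 206 21Traceback (most recent call last):
  File "<stdin>", line 13, in <module>
  File "match.py", line 8, in crop
    return cv2.resize(p[v-n:v+n,u-n:u+n],None,fx=k,fy=k,interpolation=cv2.INTER_CUBIC)
           ~~~~~~~~~~^^^^^^^^^^^^^^^^^^^^^^^^^^^^^^^^^^^^^^^^^^^^^^^^^^^^^^^^^^^^^^^^^
cv2.error: OpenCV(4.12.0) /io/opencv/modules/imgproc/src/resize.cpp:4208: error: (-215:Assertion failed) !ssize.empty() in function 'resize'
```

Run:
```python
from match import *
t,_=manip.grab_frame("scene"); p=np.load("hv.npz")["p"]
s=w2px(manip.get_calibration("scene"),[*JIG,.09])[0].astype(int)
o=np.zeros((600,800,3),np.uint8)
o[:300,:400]=cv2.resize(t[s[1]-60:s[1]+60,s[0]-80:s[0]+80],(400,300),interpolation=cv2.INTER_CUBIC)
o[:300,400:]=cv2.resize(p[0:90,160:280],(400,300),interpolation=cv2.INTER_CUBIC)
o[300:,:400]=cv2.resize(p,(400,300)); cv2.imwrite("pics/hover.png",o[:,:,::-1])
```

```text
(no output)
```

View pics/hover.png

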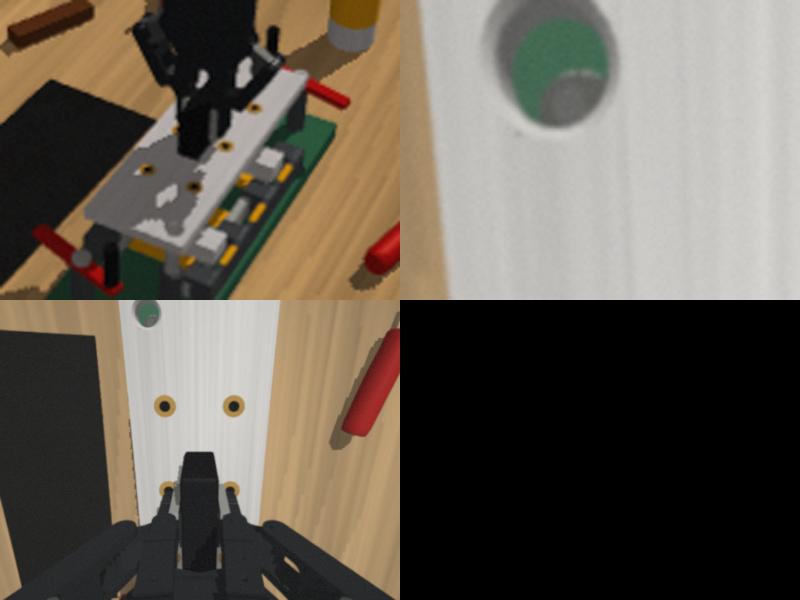

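The hover view shows the left hole at crop (560,72) with the pin tip visible in its lower right, around (578,95), so there is a small offset. I'll quantify that.

Run:
```python
from match import *
c=dict(np.load("hv.npz")); p=c["p"]; k=14; v0,v1,u0,u1=0,42,185,239
q=cv2.resize(p[v0:v1,u0:u1],None,fx=k,fy=k,interpolation=cv2.INTER_CUBIC)
q=np.clip(q.astype(float)*1.5,0,255).astype(np.uint8)
T=np.linspace(0,2*np.pi,60)
e=np.r_[.6493,.00998]; 
for r,z,col in((.007,.1044,(255,0,0)),(.007,.0944,(255,255,0)),(.006,.081,(0,0,255)),(.003,.0895,(255,0,255))):
    X=np.array([pt(e,JY,-.03+r*np.cos(t),.112+r*np.sin(t),z) for t in T]); u=(w2px(c,X)-[u0,v0]+.5)*k
    cv2.polylines(q,[u.astype(np.int32)],True,col,1)
cv2.imwrite("pics/hz.png",q[:,:,::-1]); print(q.shape,manip.current_ee_pos())
```

```text
(588, 756, 3) [0.6491646  0.01002219 0.11134349]
```

View pics/hz.png

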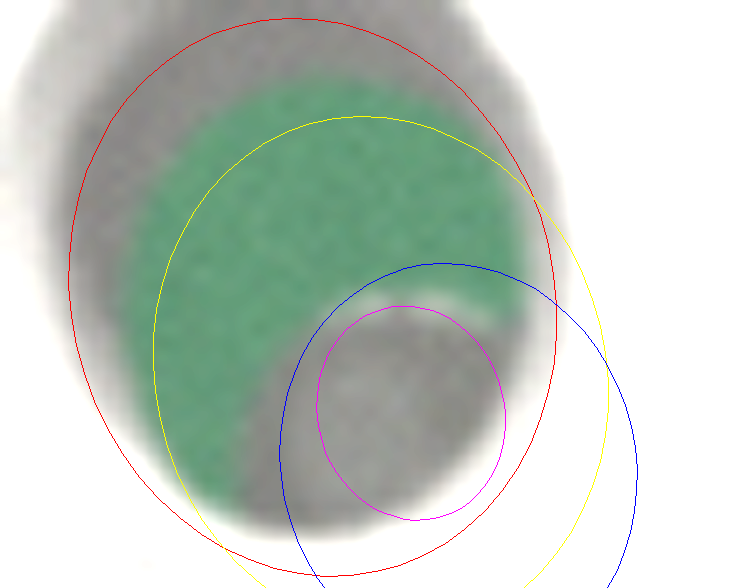

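The bottom rim of the hole sits about 1 mm too far to +y relative to the pin, and x agrees. I'll shift y by -1 mm and descend in small, force-guarded steps, easing sideways if the side force grows.

```bash
cat > desc.py <<'E'
from h import *
def desc(xy,z,zend,step=.003,lim=14):
    f0=np.array(manip.current_force()); xy=np.array(xy)
    while z>zend+1e-6:
        z=max(z-step,zend); line([*xy,z],.03); f=np.array(manip.current_force())-f0; m=manip.current_ft_torque()
        print(round(z,4),np.round(xy,4),f.round(1),np.round(m,2),np.round(manip.current_ee_pos(),4))
        if f[2]>lim or np.hypot(*f[:2])>25: print("STOP"); break
        if np.hypot(*f[:2])>4: xy=xy+np.clip(f[:2]*1e-4,-.0007,.0007)
    return xy,z
E
python3 - <<'E'
from desc import *
xy=JIG+[0,-.001]; line([*xy,.111],.02)
print(desc(xy,.111,.079)); print(manip.current_time())
E
```

```text
0.108 [0.649 0.009] [-0.4 -0.  -2.1] [-0.03 -0.02 -0.02] [0.6488 0.009  0.1076]
0.105 [0.649 0.009] [-1.1  0.7 -0.6] [-0.01 -0.03 -0.03] [0.6488 0.009  0.1047]
0.102 [0.649 0.009] [-0.   0.2 -0.4] [-0.04 -0.   -0.02] [0.6489 0.009  0.1017]
0.099 [0.649 0.009] [-0.2 -0.4 -1.4] [-0.08 -0.04 -0.01] [0.6489 0.009  0.0988]
0.096 [0.649 0.009] [-1.1 -0.4 -1.1] [-0.15 -0.    0.04] [0.6489 0.0089 0.0957]
0.093 [0.649 0.009] [-0.4 -1.  -0.8] [-0.28  0.03  0.  ] [0.6489 0.009  0.0927]
0.09 [0.649 0.009] [-1.  -2.  -2.6] [-0.38  0.02  0.06] [0.6489 0.0089 0.0898]
0.087 [0.649 0.009] [-0.9 -0.9 -2. ] [-0.41  0.06  0.1 ] [0.6489 0.009  0.0868]
0.084 [0.649 0.009] [ 0.1 -1.4 -1.4] [-0.43  0.01  0.11] [0.6489 0.009  0.0838]
0.081 [0.649 0.009] [-1.3 -1.5 -1.5] [-0.49  0.05  0.09] [0.6489 0.009  0.0808]
0.079 [0.649 0.009] [-1.3 -2.5 -0.2] [-0.57  0.05  0.18] [0.649  0.009  0.0789]
(array([0.649, 0.009]), 0.079)
53.7167
```

Run:
```python
from desc import *
xy,z=desc([.649,.009],.079,.0735,.001,6)
manip.set_gripper(.5); manip.dwell(.3)
line([*xy,.2],.12)
manip.move_j(manip.inverse_kinematics(np.array([.60,-.02,.38]),down(0)))
c,p,d=look("k1"); s,_=manip.grab_frame("scene")
q=w2px(manip.get_calibration("scene"),[*JIG,.06])[0].astype(int)
o=np.hstack([cv2.resize(p[0:300,180:420],(480,600)),cv2.resize(s[q[1]-90:q[1]+90,q[0]-48:q[0]+48],(320,600))]); cv2.imwrite("pics/k1.png",o[:,:,::-1])
v,u=np.mgrid[0:420,0:560]; m=d>0; sl=undist(c,np.c_[u[m],v[m]]); P=(np.c_[sl,np.ones(len(sl))]*d[m][:,None]-c["t"])@c["R"]
H=hsv(p)[m]; k=(abs(P[:,0]-.649)<.04)&(abs(P[:,1]-.009)<.12)&(abs(P[:,2]-.0685)<.02)&(H[:,1]<60)&(H[:,2]>120)
A=np.c_[P[k,:2]-JIG,np.ones(k.sum())]; print(k.sum(),np.linalg.lstsq(A,P[k,2],rcond=None)[0])
print(manip.current_time())
```

```text
0.078 [0.649 0.009] [ 0.4 -1.5  0.5] [-0.52  0.09  0.08] [0.649 0.009 0.078]
0.077 [0.649 0.009] [ 1.1 -1.5  1. ] [-0.56  0.07  0.13] [0.649  0.0089 0.077 ]
0.076 [0.649 0.009] [ 0.6 -1.8  1.1] [-0.56  0.03  0.19] [0.6491 0.009  0.076 ]
0.075 [0.649 0.009] [-4.6 -1.8 11.5] [-0.67  0.89  0.18] [0.6491 0.009  0.076 ]
STOP
9003 [ 0.00098927 -0.00055535  0.0684522 ]
57.4417
```

View pics/k1.png

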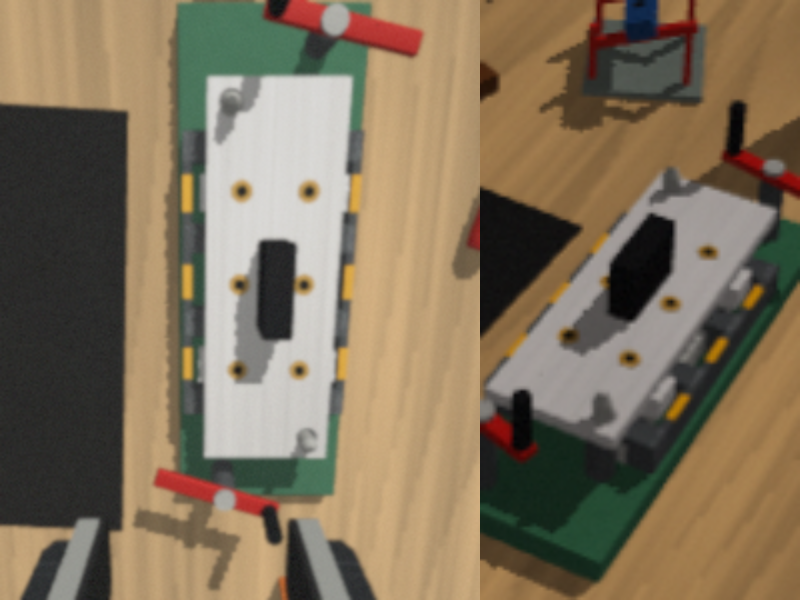

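The plate is home: the depth fit puts its top at 68.5 mm and level, and both pin tips poke through at (231,100) and (307,439). The latches are still open, with posts at (275,8) and (272,523). I'll push both posts round with shut fingers.

```bash
cat > latch.py <<'E'
from h import *
def swing(side,z=.097,d=.016,end=1.52):
    s=1 if side=="left" else -1; piv=np.array([.649,.0095])+s*np.array([.030,.155])
    f0=None
    def pos(th,off):
        r=s*np.array([-np.cos(th),np.sin(th)]); t=s*np.array([np.sin(th),np.cos(th)]); return np.r_[piv+.035*r-off*t,z]
    a=pos(0,.036); manip.move_j(manip.inverse_kinematics(a+[0,0,.12],down(0)))
    line(a,.15); f0=np.array(manip.current_force()); mx=0
    for th in np.r_[np.arange(0,end,.17),end]:
        manip.move_l(pos(th,d),down(-th),.1); f=np.linalg.norm(np.array(manip.current_force())-f0); mx=max(mx,f)
        if f>15: print("STOP",th,f); break
    print(side,"max f",mx); b=pos(end,.03); manip.move_l(b,None,.1); line(b+[0,0,.12],.2)
E
python3 - <<'E'
from latch import *
manip.set_gripper(0,40)
swing("left"); swing("right")
manip.move_j(manip.inverse_kinematics(np.array([.60,-.02,.40]),down(0)))
c,p,d=look("l1"); s,_=manip.grab_frame("scene")
q=w2px(manip.get_calibration("scene"),[*JIG,.06])[0].astype(int)
o=np.hstack([cv2.resize(p[0:300,180:420],(480,600)),cv2.resize(s[q[1]-120:q[1]+120,q[0]-64:q[0]+64],(320,600))]); cv2.imwrite("pics/l1.png",o[:,:,::-1])
print(manip.current_time())
E
```

```text
left max f 1.3924480349935313
right max f 1.3544981983598408
72.2
```

View pics/l1.png

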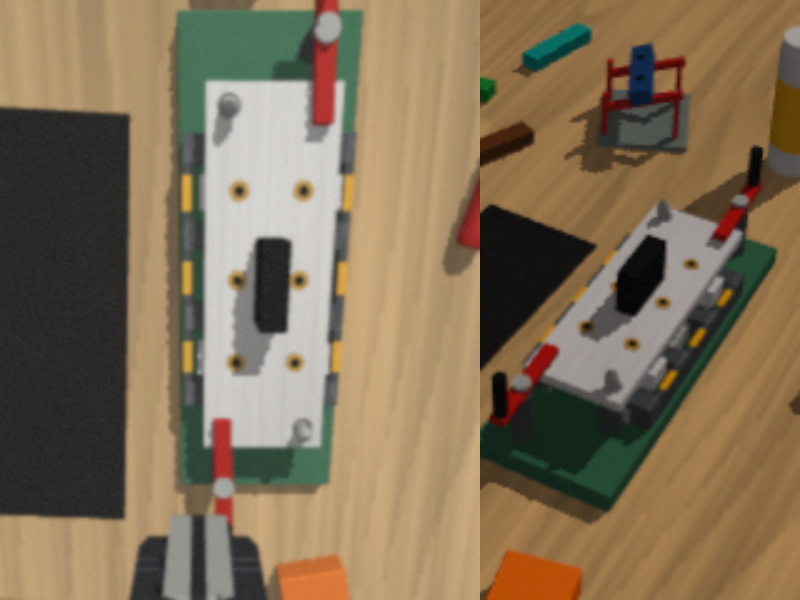

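Both red latches lie square over the plate ends, at (323,70) and (222,450). The plate is still home, the blue bar is on the rack and the gripper is clear. I'm handing the job in.

```bash
python3 -c "
from bench import manip
print(manip.sign_off())"
```

```text
the job is handed in; nothing more can be done
None
```

I handed the job in at about 72 s of the 210 s allowed, but sign-off returned no verdict: the blue bar is on the rack, both blanks are at stations a and c, the plate is home and both latches are closed.

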